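# Route the air to the hose coupling, then open the supply

### The job

On the air board, push the steel selector arm round with a fingertip until it points straight at the one outlet that carries the tall ribbed hose coupling (the other three outlets are closed by low round caps). Then push the lever of the supply valve clockwise until it is fully open, in line with the pipe; do not open the valve before the selector is set. Only push, never grip or pinch either arm, leave the oil bottle, the screwdriver and the socket where they are, and finish clear of everything.

Things in the scene. Friction and masses are not known exactly. Their poses are not given: they have to be found in the camera images.
- board: fixed aluminium plate of the air distributor, 240 x 500 x 12 mm. Origin on the bench, z up, x away from the robot at yaw 0; it spans x -90 to 150, y -250 to 250 mm. At x 0, y 110 stands the selector's drum (radius 50, top 57 mm above the bench), at x 0, y -140 the supply valve; the supply pipe runs along y and leaves towards -y. Place and yaw change
- selector_hub (a point): point on the selector's vertical turning axis at mid-height of its arm, 69 mm above the bench; axes as the board's. The hub is 15 mm in radius and reaches 18 mm above this point
- selector_tip (a point): on the selector arm's centre line, 100 mm from its axis, 69 mm above the bench, x outwards along the arm, z up. The arm is a plain steel pointer 22 mm wide, its bevelled nose ends 118 mm from the axis; its flanks reach from 61 to 77 mm above the bench, a 6 mm wide middle rib to 81 mm. Free room under it beyond the drum
- selector (a joint): selector arm's angle, rad: 0 points along the board's +x, positive is counter-clockwise from above; stops at -1.9 and 1.9. Held by friction (about 0.1 N m, 1 to 2 N at 80 mm), no spring: stays where it is left. The outlets stand at -1.5, -0.75, 0.75 and 1.5; it starts between -0.3 and 0.3
- coupling: the outlet with the hose coupling: an upright brass fitting 28 mm in diameter below, with a slender ribbed hose tail above, 90 mm tall, fixed on the board 140 mm from the selector's axis; origin at its foot, 12 mm above the bench. Which of the four outlet places it takes changes
- cap1: a closed outlet: the same brass foot with a low round cap 34 mm in diameter, 48 mm tall in all, fixed 140 mm from the selector's axis; origin at its foot, 12 mm above the bench
- cap2: a closed outlet like cap1
- cap3: a closed outlet like cap1
- valve_hub (a point): point on the supply valve's vertical turning axis at mid-height of its lever, 72 mm above the bench; axes as the board's. The hub is 15 mm in radius and reaches 18 mm above this point
- valve_tip (a point): outer end of the valve lever's centre line, 120 mm from its axis, 72 mm above the bench, x outwards along the lever, z up. The lever is a straight steel bar 22 mm wide, flanks from 64 to 80 mm above the bench, a 6 mm wide middle rib to 84 mm. The brass valve body under it is 36 x 56 mm, top 52 mm above the bench; the pipe beyond it is at most 50 mm high
- valve (a joint): valve lever's angle, rad: 0 closed (lever along the board's +x, across the pipe); turns clockwise from above to -1.571, fully open at a stop (lever along the board's -y, in line with the pipe, away from the selector). Held by friction (about 0.2 N m, 2 to 3 N at 90 mm), no spring: stays where it is left. Starts between -0.2 and 0
- oil: small loose grey oil bottle with black cap, 48 mm in diameter, 105 mm tall, upright on the bench behind the board; origin at its underside. To be left alone
- driver: loose screwdriver 180 mm long lying on the bench on the robot's side of the board; x along it. To be left alone
- socket: loose steel socket, a cylinder 26 mm in diameter and 40 mm tall, standing on the board between selector and valve; origin at its underside. To be left alone

How it is judged:
On the way, in this order (a step that is already met when the one before it is completed fails the run):
1. the selector points at the hose coupling while the valve is still closed (y of coupling in the frame of selector_tip between -0.018 and 0.018 m and x of coupling in the frame of selector_tip above 0 m and value of joint valve above -0.5 rad), for 0.2 s.
2. the supply valve is fully open (value of joint valve below -1.42 rad), for 0.2 s.
At the end, for the whole second after the job is handed in: the selector's centre line passes within 18 mm of the axis of the hose coupling's fitting (about 7 degrees), the valve lever is within 0.15 rad of fully open, both at rest (y of coupling in the frame of selector_tip between -0.018 and 0.018 m and x of coupling in the frame of selector_tip above 0 m and value of joint valve below -1.42 rad and velocity of joint selector between -0.05 and 0.05 rad/s and velocity of joint valve between -0.05 and 0.05 rad/s); the robot touches nothing.
It fails at once if the valve was opened while the selector did not point at the coupling (value of joint valve below -0.7 rad and not (y of coupling in the frame of selector_tip between -0.028 and 0.028 m and x of coupling in the frame of selector_tip above 0 m)).
It fails at once if the selector arm was pinched (contact force between any of selector_c3, selector_c4 and the fingers above 2 N and contact force between any of selector_c5, selector_c6 and the fingers above 2 N).
It fails at once if the valve lever was pinched (contact force between valve_c3 and the fingers above 2 N and contact force between valve_c4 and the fingers above 2 N).
It fails at once if the oil bottle, screwdriver or socket was moved or lifted by more than 20 mm (distance of any of oil, driver, socket from where it was at the start of the episode above 0.02 m).
It also fails if it takes over 58 s, if anything falls off the work surface, if the arm or the gripper's body presses on something with over 40 N, if the wrist force passes 120 N, or if a joint passes its speed limit or range.

### The arm

A 7-joint arm with a two-finger parallel gripper is mounted at the origin on the work surface. World frame = base frame: x ahead of the robot, y to its left, z up, the work surface at z = 0. Lengths are in m, angles in rad, forces in N, time in s.
With the tool pointing down it reaches from about 0.4 to 0.85 m from the base axis. Payload 4.5 kg.
Tool frame: the origin (TCP) lies where the fingers leave the gripper's body, on its centre line; the fingertips stand manip.tips_ahead ahead of it and the grasp point (between the pads) lies 45 mm ahead of it (manip.tips_ahead is the distance from the TCP to the fingertips, in m); z points along the fingers, y is the line along which they close (so a half turn about z gives the same grasp; the last joint's range is limited). The gripper opens to 88 mm and grips with 3 to 60 N. Pads are 18 mm wide; open, the fingers measure 123 mm over their backs; the gripper's body (75 mm by 187 mm) begins 45 mm behind the grasp point.
Start: joints at [1.379, 0.689, -0.195, 1.565, 0.157, 0.902, -0.215], TCP at [0.14, -0.609, 0.303] pointing down, gripper open.
Joint ranges: [-3.01, 3.01], [-0.46, 2.08], [-1.47, 1.51], [0.13, 2.56], [-1, 4.14], [0.04, 2.09], [-2.66, 2.66]. Speed limits (rad/s): [2.57, 2.57, 3.14, 3.14, 3.14, 3.14, 3.14].

### API

Orientations are given as a unit quaternion [x, y, z, w].
In Python, from cell import sensors, grab_frame, camera_info, manip gives the robot as it stands.
- The arm moves only by the shell command python3 -m pendant 'ROWS'. ROWS is JSON, a list of rows, each a list of 3 entries, a list of its own where there are three numbers: the turn, a rotation vector about the world's x, y, z in degrees, then the shift along the world's x, y, z in cm, then the finger opening in cm, from 0 to 8.81. In form: [[[rx, ry, rz], [dx, dy, dz], hand], ...]. A call has exactly 10 rows; each row is the pose to reach, as a shift and turn from the pose commanded when the call began; what a row does not reach only later rows make up. A row lasts 1/10 s, in which the tool goes at most 50 mm and 8.59 degrees, less where a joint would pass 70% of its speed; a pose out of reach is approached as far as the arm can. A call with a gripper value outside its range is refused whole. The fingers move at their own pace and stop on an object; the grip force is fixed at half the most. Time passes only in rows, so rows that repeat a pose let the fingers close, or fill a call up. It gives the time, the measured TCP pose, the force, the opening and the grip force at its end, in the units of the state.
- sensors.observe(): the state, without advancing time (a new reading comes with each control period).
- grab_frame(name): name is "scene" or "top" or "wrist"; returns the picture (400x640x3 uint8, red, green, blue); there is no depth.
- camera_info(name): a dict with "intrinsics" (3x3 intrinsics, pixels), "D" ([k1, k2, p1, p2, k3] as OpenCV has them; the pictures are not rectified), "R" (3x3) and "t" (3): a world point X has camera coordinates R X + t. Camera axes: x right, y down, z forward; pixel columns grow to the right and rows downward; lengths in m; the calibration is good to about 2 mm. A picture is of the moment at which its call begins: read the wrist's pose just before it. camera_info takes no time and is no camera call; for the wrist camera it gives the pose at the moment of the call.
- manip.job_done(): hands the job in; it is judged then, once.
The state is a dict: "time_s": time; "joint_pos": joint angles; "dq": joint speeds; "tau": joint torques, N m; "position": TCP position; "orientation": TCP orientation; "wrist_force": force on the tool from outside, world axes, zero at the start; "torque": the same for the moment, N m; "finger_gap": opening from 0.0 (shut) to 1.0 (fully open); "gripper_force": force on a finger pad.
Only numpy, scipy, OpenCV 4.12 (cv2) and the standard library are available. Lean on these libraries where they do the work, as an engineer would, in place of code of your own. Each camera call takes 0.05 s, during which the arm holds its last target. There are 200 camera calls.

## Working session

There is one attempt and no reset: what is moved stays moved. The work goes in short steps, Python scripts to look and compute and a shell command to move; the robot and the scene stay as the last step left them, time stands still between calls to the robot, and variables do not carry over. Pictures are saved under pics/ and viewed, at most 10 in all, crops included, and the job is handed in when it is done.

```bash
mkdir -p pics; python3 - <<'E'
from cell import sensors, grab_frame, camera_info, manip
import cv2
s=sensors.observe();print({k:s[k] for k in("time_s","position","orientation","finger_gap")},manip.tips_ahead)
for n in("top","scene"):
    f=grab_frame(n);cv2.imwrite(f"pics/{n}0.png",f[:,:,::-1])
E
```

```text
{'time_s': 0.0, 'position': array([ 0.13976435, -0.60866769,  0.30193545]), 'orientation': array([ 9.93632242e-01,  1.12668461e-01, -1.57782132e-04, -8.72021390e-04]), 'finger_gap': 0.9972168565220219} 0.064
```

View pics/top0.png

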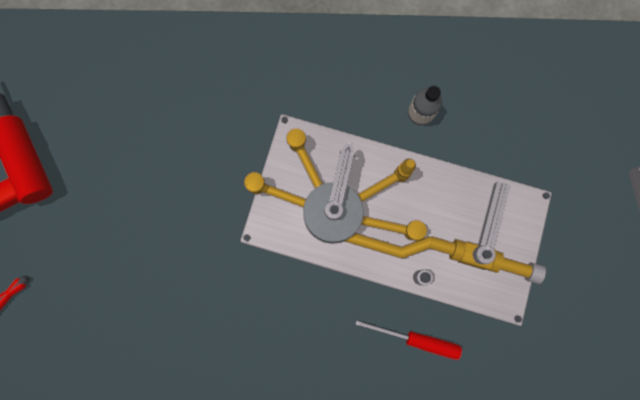

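View pics/scene0.png

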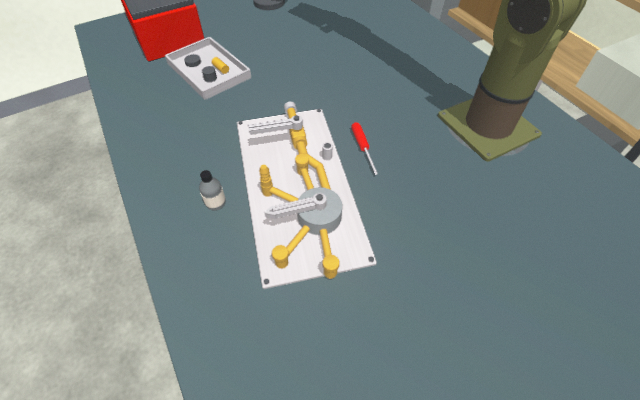

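The top view shows the selector hub at (334,209) with its nose at (348,147). The ribbed coupling's top is at (409,162), which is the -0.75 outlet. The valve hub is at (486,254) with its lever tip at (502,184). In the scene view the coupling top is at (265,167), the selector hub at (320,199) and the valve hub at (296,121).

```bash
cat >h.py <<'E'
from cell import camera_info
import numpy as np, cv2
def ray(n,px,ci=None):
    c=ci or camera_info(n);R=np.array(c["R"]);t=np.array(c["t"])
    u=cv2.undistortPoints(np.array([[px]],float),np.array(c["intrinsics"]),np.array(c["D"]))[0,0]
    return -R.T@t, R.T@np.array([u[0],u[1],1])
def atz(n,px,z):
    o,d=ray(n,px);return o+d*(z-o[2])/d[2]
def tri(a,b):
    A=[];B=[]
    for n,p in(a,b):
        o,d=ray(n,p);d=d/np.linalg.norm(d);P=np.eye(3)-np.outer(d,d);A.append(P);B.append(P@o)
    return np.linalg.lstsq(np.vstack(A),np.hstack(B),rcond=None)[0]
E
python3 - <<'E'
from h import *
np.set_printoptions(precision=4,suppress=True)
T={'hub':((334,209),(320,199)),'coup':((409,162),(265,167)),'vhub':((486,254),(296,121)),'socket':((425,277),(327,145)),'oil':((433,93),(206,175)),'nose':((348,147),(267,213)),'vtip':((502,184),(249,127))}
for k,(a,b) in T.items(): print(k,tri(('top',a),('scene',b)))
for k,p,z in(('hub',(334,209),.087),('vhub',(486,254),.09),('nose',(348,147),.075),('vtip',(502,184),.08),('coup',(409,162),.102),('c1',(284,120),.012),('c2',(247,238),.012),('c3',(518,319),.012),('c4',(546,196),.012)):
    print(k,atz('top',p,z))
E
```

```text
hub [0.5635 0.0511 0.0763]
coup [ 0.6362 -0.0648  0.1032]
vhub [ 0.4969 -0.1935  0.0725]
socket [ 0.4594 -0.1002  0.0519]
oil [ 0.7543 -0.107   0.0993]
nose [0.672  0.0266 0.0672]
vtip [ 0.6103 -0.2211  0.0803]
hub [0.5639 0.05   0.087 ]
vhub [ 0.4972 -0.1884  0.09  ]
nose [0.6688 0.0279 0.075 ]
vtip [ 0.6111 -0.2218  0.08  ]
coup [ 0.6391 -0.0669  0.102 ]
c1 [0.7334 0.1387 0.012 ]
c2 [0.521  0.1962 0.012 ]
c3 [ 0.3929 -0.2666  0.012 ]
c4 [ 0.6049 -0.3253  0.012 ]
```

```bash
python3 - <<'E'
import cv2
a=cv2.imread('pics/top0.png')[110:290,240:560]
cv2.imwrite('pics/c1.png',cv2.resize(a,None,fx=2.5,fy=2.5,interpolation=cv2.INTER_CUBIC))
E
```

```text
(no output)
```

View pics/c1.png

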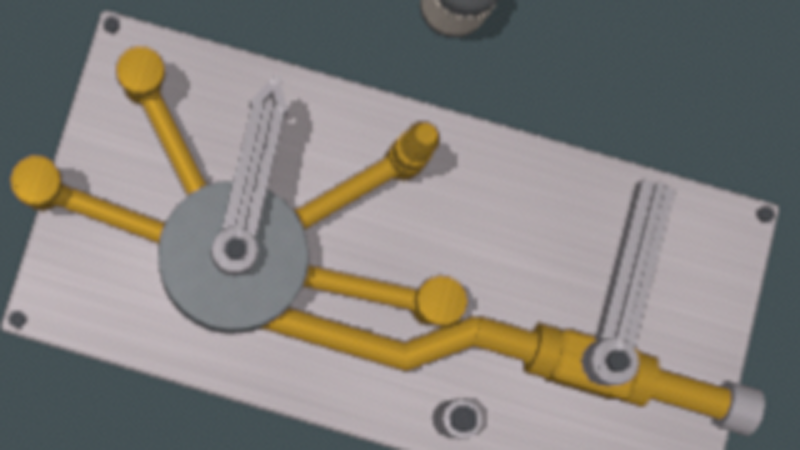

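The crop confirms the layout: the coupling is the ribbed fitting at crop pixel (420,140), and the other three outlets carry caps. The selector needs to go from about -0.21 to -1.02 rad in world angle. Next I work out the fingertip path.

```bash
python3 - <<'E'
import numpy as np
p0=np.array([.1398,-.6087,.3019]);y0=2*np.arctan2(.11267,.99363)
def w(h,r,d,phi):
    return np.array(h)+r*np.array([np.cos(phi),np.sin(phi)])+d*np.array([-np.sin(phi),np.cos(phi)])
S=(.5635,.050);V=(.4968,-.191)
def show(l,h,r,d,phi,z):
    p=np.r_[w(h,r,d,phi),z];print(l,'abs',p.round(4),'shift cm',((p-p0)*100).round(1),'yaw',np.degrees(phi+np.pi/2-y0).round(1))
show('S app',S,.08,.045,-.207,.124)
for a in np.linspace(-.207,-1.02,8): show('S %.2f'%a,S,.08,.020,a,.124)
show('S ret',S,.08,.05,-1.02,.124)
show('V app',V,.09,.045,-.285,.126)
for a in np.linspace(-.285,-1.86,13): show('V %.2f'%a,V,.09,.020,a,.126)
show('V ret',V,.09,.06,-1.84,.126)
E
python3 -m pendant '[[[0,0,8],[3,4,0],0],[[0,0,16],[6,8,0],0],[[0,0,24],[9,12,0],0],[[0,0,32],[12,16,0],0],[[0,0,40],[15,20,0],0],[[0,0,48],[18,24,0],0],[[0,0,56],[21,28,0],0],[[0,0,65],[24,32,0],0],[[0,0,65],[27,36,0],0],[[0,0,65],[30,40,0],0]]'
```

```text
S app abs [0.651  0.0776 0.124 ] shift cm [ 51.1  68.6 -17.8] yaw 65.2
S -0.21 abs [0.6459 0.0531 0.124 ] shift cm [ 50.6  66.2 -17.8] yaw 65.2
S -0.32 abs [0.6457 0.0436 0.124 ] shift cm [ 50.6  65.2 -17.8] yaw 58.5
S -0.44 abs [0.6444 0.0341 0.124 ] shift cm [ 50.5  64.3 -17.8] yaw 51.9
S -0.56 abs [0.642  0.0248 0.124 ] shift cm [ 50.2  63.4 -17.8] yaw 45.2
S -0.67 abs [0.6386 0.0159 0.124 ] shift cm [ 49.9  62.5 -17.8] yaw 38.6
S -0.79 abs [0.6341 0.0074 0.124 ] shift cm [ 49.4  61.6 -17.8] yaw 31.9
S -0.90 abs [ 6.287e-01 -5.000e-04  1.240e-01] shift cm [ 48.9  60.8 -17.8] yaw 25.3
S -1.02 abs [ 0.6224 -0.0077  0.124 ] shift cm [ 48.3  60.1 -17.8] yaw 18.6
S ret abs [0.648 0.008 0.124] shift cm [ 50.8  61.7 -17.8] yaw 18.6
V app abs [ 0.5958 -0.1731  0.126 ] shift cm [ 45.6  43.6 -17.6] yaw 60.7
V -0.28 abs [ 0.5888 -0.1971  0.126 ] shift cm [ 44.9  41.2 -17.6] yaw 60.7
V -0.42 abs [ 0.5872 -0.2091  0.126 ] shift cm [ 44.7  40.  -17.6] yaw 53.2
V -0.55 abs [ 0.5841 -0.2208  0.126 ] shift cm [ 44.4  38.8 -17.6] yaw 45.7
V -0.68 abs [ 0.5794 -0.2319  0.126 ] shift cm [ 44.   37.7 
[... 228 characters left out ...]
.6] yaw 15.6
V -1.20 abs [ 0.5478 -0.2678  0.126 ] shift cm [ 40.8  34.1 -17.6] yaw 8.1
V -1.33 abs [ 0.5373 -0.2738  0.126 ] shift cm [ 39.7  33.5 -17.6] yaw 0.6
V -1.47 abs [ 0.5261 -0.2784  0.126 ] shift cm [ 38.6  33.  -17.6] yaw -6.9
V -1.60 abs [ 0.5144 -0.2815  0.126 ] shift cm [ 37.5  32.7 -17.6] yaw -14.5
V -1.73 abs [ 0.5024 -0.283   0.126 ] shift cm [ 36.3  32.6 -17.6] yaw -22.0
V -1.86 abs [ 0.4903 -0.283   0.126 ] shift cm [ 35.1  32.6 -17.6] yaw -29.5
V ret abs [ 0.5307 -0.2937  0.126 ] shift cm [ 39.1  31.5 -17.6] yaw -28.4
time_s: 1.1
position: [0.4406, -0.2076, 0.3025]
orientation: [0.778, 0.629, -0.0, -0.0]
wrist_force: [1.4, -0.8, -0.9]
finger_gap: 0.115
gripper_force: 0.0
```

```bash
python3 -m pendant '[[[0,0,0],[3,4.1,0],0],[[0,0,0],[6,8.2,0],0],[[0,0,0],[9,12.3,0],0],[[0,0,0],[12,16.4,0],0],[[0,0,0],[15,20.5,0],0],[[0,0,0],[18,24.6,0],0],[[0,0,0],[21.1,28.8,0],0],[[0,0,0],[21.1,28.8,-4],0],[[0,0,0],[21.1,28.8,-8],0],[[0,0,0],[21.1,28.8,-8],0]]'
python3 - <<'E'
from cell import *
import cv2
a=grab_frame("wrist");b=grab_frame("top")[90:290,240:560]
cv2.imwrite('pics/w1.png',a[:,:,::-1]);cv2.imwrite('pics/t1.png',cv2.resize(b[:,:,::-1],None,fx=2.5,fy=2.5))
E
```

```text
time_s: 2.1
position: [0.6474, 0.0781, 0.2169]
orientation: [0.777, 0.629, -0.006, -0.003]
wrist_force: [-0.5, -0.9, 0.4]
finger_gap: 0.004
gripper_force: 0.0
```

View pics/w1.png

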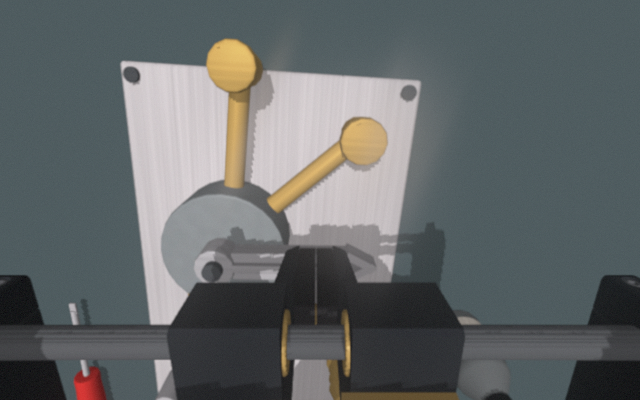

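The wrist view shows the closed fingertips at (317,250) beside the selector arm, whose hub is at (212,268) and nose at (370,262). Both caps are clear of the path. I descend and then push.

```bash
python3 -m pendant '[[[0,0,0],[0,0,-3],0],[[0,0,0],[0,0,-6],0],[[0,0,0],[0,0,-8],0],[[0,0,0],[0,0,-9.8],0],[[0,0,0],[0,0,-9.8],0],[[0,0,0],[0,0,-9.8],0],[[0,0,0],[-0.2,-0.8,-9.8],0],[[0,0,0],[-0.3,-1.6,-9.8],0],[[0,0,0],[-0.5,-2.2,-9.8],0],[[0,0,0],[-0.5,-2.6,-9.8],0]]'
```

```text
time_s: 3.2
position: [0.646, 0.0519, 0.1254]
orientation: [0.778, 0.628, 0.0, 0.0]
wrist_force: [-0.2, 1.6, 0.9]
finger_gap: 0.007
gripper_force: 0.8
```

```bash
python3 -m pendant '[[[0,0,-6],[0,-0.8,0],0],[[0,0,-12],[-0.1,-1.7,0],0],[[0,0,-18],[-0.3,-2.5,0],0],[[0,0,-24],[-0.6,-3.3,0],0],[[0,0,-30],[-0.9,-4.0,0],0],[[0,0,-36],[-1.4,-4.8,0],0],[[0,0,-41],[-1.8,-5.3,0],0],[[0,0,-44],[-2.1,-5.7,0],0],[[0,0,-46.5],[-2.3,-6.0,0],0],[[0,0,-46.5],[-2.3,-6.0,0],0]]'
python3 - <<'E'
from cell import *
import cv2
b=grab_frame("top")[90:290,240:560]; c=grab_frame("scene")[90:290,180:400]
cv2.imwrite('pics/t2.png',cv2.resize(b[:,:,::-1],None,fx=2.5,fy=2.5));cv2.imwrite('pics/s2.png',cv2.resize(c[:,:,::-1],None,fx=3,fy=3,interpolation=cv2.INTER_CUBIC))
E
```

```text
time_s: 4.2
position: [0.623, -0.0074, 0.125]
orientation: [0.963, 0.271, 0.0, 0.0]
wrist_force: [0.4, -0.0, -0.2]
finger_gap: 0.004
gripper_force: 0.2
```

View pics/s2.png

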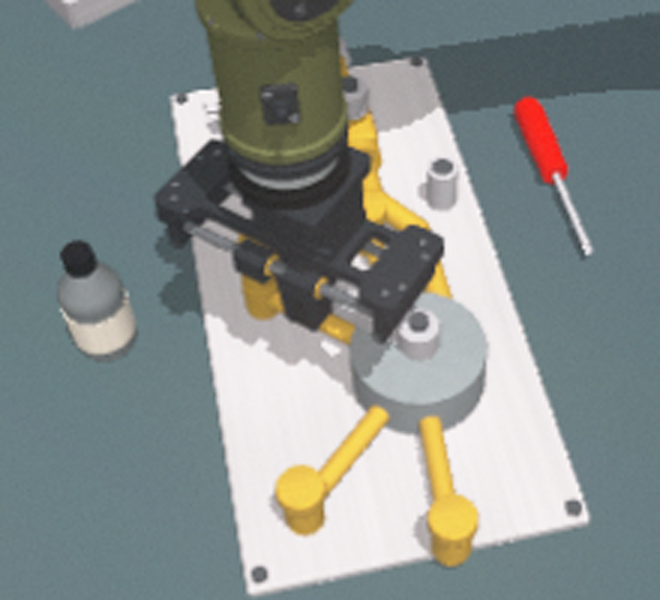

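The scene view shows the gripper beside the drum hiding the selector arm. Nothing else is disturbed. I back off, lift and move over to the valve approach, then check the selector.

```bash
python3 -m pendant '[[[0,0,0],[1.3,0.8,0],0],[[0,0,0],[2.6,1.6,0],0],[[0,0,0],[2.6,1.6,4],0],[[0,0,0],[2.6,1.6,8],0],[[0,0,8],[1.7,-2,8],0],[[0,0,16],[0.8,-5.6,8],0],[[0,0,24],[-0.1,-9.2,8],0],[[0,0,32],[-1,-12.8,8],0],[[0,0,40],[-2.7,-16.4,8],0],[[0,0,42],[-2.7,-16.4,8],0]]'
python3 - <<'E'
from cell import *
import cv2
b=grab_frame("top")[90:290,240:560]
cv2.imwrite('pics/t3.png',cv2.resize(b[:,:,::-1],None,fx=2.5,fy=2.5,interpolation=cv2.INTER_CUBIC))
E
```

```text
time_s: 5.3
position: [0.5921, -0.18, 0.2038]
orientation: [0.803, 0.595, -0.004, 0.001]
wrist_force: [0.6, -1.0, -0.2]
finger_gap: 0.007
gripper_force: 0.0
```

View pics/t3.png

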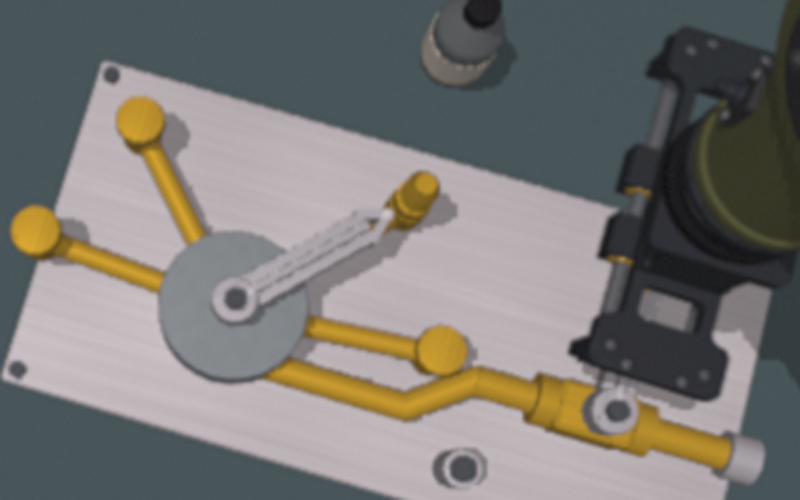

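The crop shows the selector hub at (235,299) and its nose at (391,213), pointing at the coupling, whose top is at (424,187) with its foot around (400,215). I put a number on it.

```bash
python3 - <<'E'
from h import *
f=lambda x,y:(240+(x+.5)/2.5-.5,90+(y+.5)/2.5-.5)
h=atz('top',f(235,299),.087);n=atz('top',f(391,214),.071);m=atz('top',f(366,226),.08);c=atz('top',f(425,186),.102)
for p in(n,m,c): d=p-h;print(p,np.hypot(*d[:2]),np.arctan2(d[1],d[0]))
E
python3 -m pendant '[[[0,0,0],[0,0,-3],0],[[0,0,0],[0,0,-5],0],[[0,0,0],[0,0,-7],0],[[0,0,0],[0,0,-7.8],0],[[0,0,0],[0,0,-7.8],0],[[0,0,0],[0,0,-7.8],0],[[0,0,0],[-0.2,-0.6,-7.8],0],[[0,0,0],[-0.3,-1.2,-7.8],0],[[0,0,0],[-0.5,-1.8,-7.8],0],[[0,0,0],[-0.6,-2.2,-7.8],0]]'
```

```text
[ 0.62384932 -0.05156741  0.071     ] 0.11856786487715731 -1.0359020991885608
[ 0.61367615 -0.03383281  0.08      ] 0.0981250379646851 -1.032967001365364
[ 0.63571326 -0.06800393  0.102     ] 0.13876826201486336 -1.0227265448907878
time_s: 6.35
position: [0.5896, -0.1947, 0.127]
orientation: [0.802, 0.597, -0.0, 0.0]
wrist_force: [0.5, -0.8, 0.0]
finger_gap: 0.005
gripper_force: 0.0
```

The selector is within about 1° of the coupling. I now swing the valve lever.

```bash
python3 -m pendant '[[[0,0,-7],[-0.3,-1.5,0],0],[[0,0,-15],[-0.6,-2.7,0],0],[[0,0,-22],[-1,-3.8,0],0],[[0,0,-30],[-1.6,-4.9,0],0],[[0,0,-37],[-2.4,-5.8,0],0],[[0,0,-45],[-3.2,-6.7,0],0],[[0,0,-52],[-4.2,-7.4,0],0],[[0,0,-60],[-5.3,-8,0],0],[[0,0,-67],[-6.4,-8.5,0],0],[[0,0,-67],[-6.4,-8.5,0],0]]'
```

```text
time_s: 7.35
position: [0.5251, -0.279, 0.127]
orientation: [0.998, 0.055, -0.0, 0.0]
wrist_force: [0.2, 0.3, 0.9]
finger_gap: 0.007
gripper_force: 0.0
```

```bash
python3 -m pendant '[[[0,0,-4],[-0.5,-0.2,0],0],[[0,0,-8],[-1.1,-0.3,0],0],[[0,0,-12],[-1.7,-0.4,0],0],[[0,0,-15],[-2.3,-0.4,0],0],[[0,0,-17],[-2.6,-0.4,0],0],[[0,0,-19],[-2.9,-0.4,0],0],[[0,0,-20],[-3.1,-0.4,0],0],[[0,0,-21],[-3.3,-0.4,0],0],[[0,0,-21],[-3.4,-0.4,0],0],[[0,0,-21],[-3.4,-0.4,0],0]]'
```

```text
time_s: 8.35
position: [0.4936, -0.2826, 0.127]
orientation: [0.992, -0.127, 0.002, 0.0]
wrist_force: [5.3, -3.2, -0.8]
finger_gap: 0.005
gripper_force: 2.8
```

The force has risen to about 6 N, so the lever is at the stop. I back off, lift and check.

```bash
python3 -m pendant '[[[0,0,0],[2,-0.5,0],0],[[0,0,0],[4,-1.1,0],0],[[0,0,0],[4,-1.1,4],0],[[0,0,0],[4,-1.1,8],0],[[0,0,0],[4,-2,12],0],[[0,0,0],[3,-6,15],0],[[0,0,0],[2,-10,15],0],[[0,0,0],[0,-14,15],0],[[0,0,0],[-2,-18,15],0],[[0,0,0],[-2,-18,15],0]]'
python3 - <<'E'
from cell import *
import cv2
b=grab_frame("top")[90:330,240:560]
cv2.imwrite('pics/t4.png',cv2.resize(b[:,:,::-1],None,fx=2.5,fy=2.5,interpolation=cv2.INTER_CUBIC))
E
```

```text
time_s: 9.35
position: [0.4647, -0.4685, 0.2758]
orientation: [0.991, -0.132, -0.003, 0.002]
wrist_force: [-1.1, 0.2, 0.7]
finger_gap: 0.01
gripper_force: 0.0
```

View pics/t4.png

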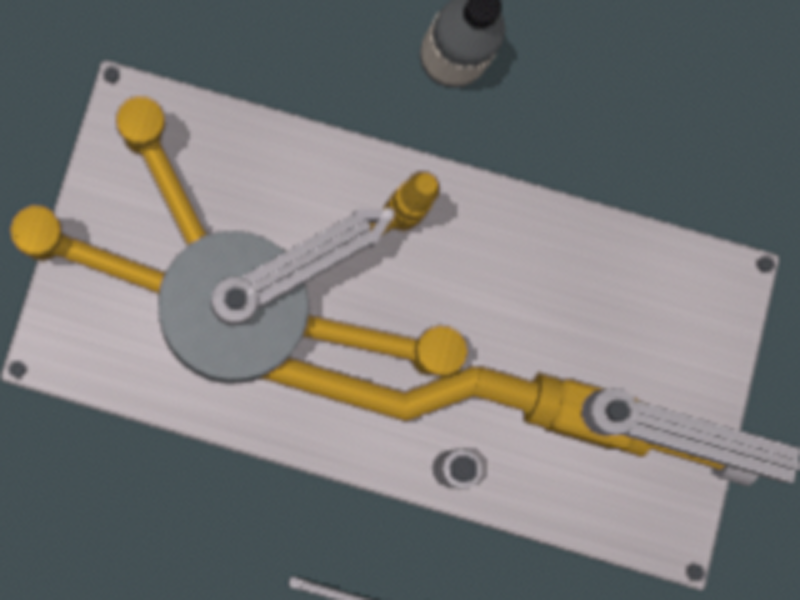

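The lever now lies along the pipe, with its hub at (617,411) and tip at about (797,462). The selector is unchanged, and the socket, bottle and screwdriver are undisturbed. I check the lever angle.

```bash
python3 - <<'E'
from h import *
f=lambda x,y:(240+(x+.5)/2.5-.5,90+(y+.5)/2.5-.5)
h=atz('top',f(617,411),.09)
for q in((797,462),(797,466)):
    n=atz('top',f(*q),.083);d=n-h;print(n,np.arctan2(d[1],d[0]))
a,b,c,e=[atz('top',f(*q),.012) for q in((111,75),(766,264),(17,370),(696,572))]
for d in(a-b,c-e):print('yaw',np.arctan2(-d[0],d[1]))
E
```

```text
[ 0.46748741 -0.30456825  0.083     ] -1.8216340079774855
[ 0.46499661 -0.30443209  0.083     ] -1.842088441526066
yaw -0.26897765029407533
yaw -0.2688735234671157
```

```bash
python3 -c "
from cell import manip
print(manip.job_done())"
```

```text
the job is handed in; nothing more can be done
None
```

The job is handed in: the selector points at the hose coupling to within about 1°, the valve lever was then pushed fully open (about -1.56 rad), and the arm finished clear; the cell gave no verdict, so these are my own camera measurements.

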